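Free the shunt link from a clamp of unknown thread hand

ROBOT

A 7-joint arm with a two-finger parallel gripper is mounted at the origin on the work surface. World frame = base frame: x ahead of the robot, y to its left, z up, the work surface at z = 0. Lengths are in m, angles in rad, forces in N, time in s.
With the tool pointing down it reaches from about 0.375 to 0.925 m from the base axis. Payload 3.1 kg.
Tool frame: the origin (TCP) lies at the very end of the fingers, on their centre line; the grasp point (between the pads) lies 19 mm behind it; z points along the fingers, y is the direction in which the jaws open and shut (so a half turn about z gives the same grasp; the last joint's range is limited). The gripper opens to 85 mm and grips with 20 to 120 N. Pads are 22 mm wide; open, the fingers measure 114 mm over their backs; the gripper's body (76 mm by 85 mm) begins 54 mm behind the grasp point. The pads swing forward as they close: fully open they stand 13 mm farther back than shut.
Start: joints at [-1.411, 0.383, 0.044, 1.598, -0.018, 1.161, -0.05], TCP at [0.166, 0.629, 0.231] pointing down, gripper open.
Joint ranges: [-2.61, 2.61], [-0.41, 2.15], [-1.48, 1.57], [0, 2.5], [-1.57, 4.71], [0.05, 1.97], [-2.85, 2.85]. Speed limits (rad/s): [2.79, 2.79, 3.14, 3.14, 3.14, 3.14, 3.14].

INTERFACE

Orientations are given as a unit quaternion [w, x, y, z].
In Python, from rig import move_to, move_linear, move_j, release, clamp, hold, solve_ik, read_camera, IKError, sign_off, regions_of, read_time, read_joints, read_dq, read_effort, read_ee_pos, read_tool_rot, read_force, read_wrist_torque, read_width gives the robot as it stands. Calls block until the motion is done:
- move_to(position, orientation): joint-space move of the TCP to a pose.
- move_linear(position, rot=None, v=0.15): straight line of the TCP; rot=None keeps the orientation; v is the mean speed in m/s.
- move_j(angles): joint-space move.
- release() and clamp(): open the fingers fully, or close them until they stop; the grip force is fixed at half the most.
- hold(seconds).
- solve_ik(position, orientation): joint angles nearest the present ones, or None.
- read_camera(name): name is "scene" or "top" or "wrist"; returns a dict with "color" (384x512x3 uint8, red, green, blue), "range_z" (384x512 float32, m along the optical axis (not along the pixel's ray), 0 where there is no reading), "camera_matrix" (3x3 intrinsics, pixels), "rvec" (rotation vector, rad) and "tvec" (3), from world to camera coordinates, as OpenCV has them. Camera axes: x right, y down, z forward; pixel columns grow to the right and rows downward; lengths in m; the calibration is good to about 2 mm. The wrist camera is an equidistant fisheye: a pixel r from the principal point sees the ray r / f radians off the axis. A picture is of the moment at which its call begins.
A pose or a line that the arm cannot do raises IKError and nothing moves.
- sign_off(): hands the job in, once; it reports no verdict.
Trained networks look in a picture, given as the dict that the camera call returned (one of the last four; its "shot" number tells which), for a name from the list of things; names that differ only in an ending like _2 or _b are one class to them, and where a whole thing is asked for, a point or a joint stands for the part that bears it (a point fixed in the world has none). Each returns a list of dicts, best first, with "p" (0 to 1); they miss things now and then, are a little off and sometimes report something else, mostly with a low value. They report only what shows in the picture. A call takes as long as a camera call. They do not tell look-alikes from the thing itself.
- regions_of(name, picture): "pixels" (384x512 bool, what is visible of it) and "uv" ([column, row] in pixels, amid what is visible of it).
Readings, each from a call of its own:
- read_time(): time.
- read_joints(): joint angles.
- read_dq(): joint speeds.
- read_effort(): joint torques, N m.
- read_ee_pos(): TCP position.
- read_tool_rot(): TCP orientation.
- read_force(): force on the tool from outside, world axes, zero at the start.
- read_wrist_torque(): the same for the moment, N m.
- read_width(): finger opening in m.
Only numpy, scipy, OpenCV 4.12 (cv2) and the standard library are available. Lean on these libraries where they do the work, as an engineer would, in place of code of your own. Each camera call takes 0.05 s, during which the arm holds its last target. There are 200 camera calls.

TASK

Take the forked copper shunt link out of the terminal clamp. The clamp's thread hand is not marked, so first feel the orange wing gently both ways, until it comes up firm against its stop the one way but without overtightening it; then unscrew it far enough for the link's upturned prong tips to pass, draw the link straight out without dragging it against the clamp, and set it down flat in the blue tray, not dropped. Leave the clamp open and the other things alone.

Things in the scene. Friction and masses are not known exactly. Their poses are not given: they have to be found in the camera images.
- terminal: Fixed black terminal block on a steel foot (foot 230 x 110 x 6 mm, block 210 x 90 mm), flat top 30 mm above the bench. Origin: underside centre; its x axis runs along the block from the link's yellow handle to the clamp, z up. The 10 mm steel stud with the clamp stands 60 mm from the centre along +x.
- wing_mid (a point): Grip point of the clamp's orange wing, on the stud's axis, half-way up the wing: an upright bar 60 mm long (this point's x axis), 14 mm thick (y), 32 mm tall, 18 mm above a 30 mm washer. It turns about the vertical on the stud with about 0.2 N m of friction either way, until it meets a hard stop at the tight end.
- wing (a joint): Turning of the wing on the stud in rad: 0 at its tight stop, growing as it is loosened, open stop at 2.8. Starts at 0.02 to 0.25. The link's prong tips pass under the washer with room to spare above 1.8.
- stud (a joint): Elastic twist of the stud in rad under the torque put on the wing: 0.1 rad per N m, 0 when let go, negative in the tightening sense. Felt firm against the stop: below -0.04 (0.4 N m). Overtightened: below -0.1 (1.0 N m).
- washer: Steel pressure washer, 30 mm across, 4 mm thick, below the wing, over the link's prongs. Origin: centre of its underside, which is 0.3 mm above the prongs when tight. Wing and washer climb the quick thread by 2.5 mm per rad as the wing is loosened.
- link: Copper link, 5 mm thick, 137 mm long, 0.12 to 0.26 kg, lying on the block. Origin: underside, on the stud's axis when home; x axis towards the open end of its fork. Its prongs (slot 14 mm, around the 10 mm stud) end 22 mm ahead of the origin in tips turned up 3 mm, hooked behind the washer; the tail ends 115 mm behind it. It slides out along its own -x, clear after some 55 mm.
- link_grip (a point): Centre of the link's yellow handle block: 30 mm long (x axis), 16 mm wide (y axis), 40 mm tall (it stands on the 5 mm link); this point is 88 mm behind the link's origin and 25 mm above its underside. Same axes as the link.
- link_fork (a point): Middle of the link's fork, in the link's thickness, on the stud's axis when home.
- tray_in (a point): Centre of the inner floor (5 mm above the bench) of the fixed blue tray, inside 210 mm (x axis) by 160 mm (y axis), rim 25 mm above the bench, walls 5 mm.
- spacer: small aluminium cylinder, 18 mm across, 22 mm tall, standing in a corner of the tray. To be left alone.
- screwdriver: red-handled screwdriver lying on the bench. To be left alone.
- meter: orange hand multimeter, 170 x 85 x 36 mm, lying flat. To be left alone.
- jar: small glass screw jar, 52 mm across, 60 mm tall. To be left alone.
- heatsink: finned aluminium heat sink, 60 x 50 x 30 mm. To be left alone.
- board: green circuit board, 100 x 80 mm, parts up to 18 mm tall. To be left alone.
- plug: red banana plug lying on the bench, 55 mm long, 16 mm thick. To be left alone.
There are look-alikes about, which are no part of the job. Of the things like the link, leave any that is black, green or grey; of the rest the larger one is meant.

How it is judged:
By the outcome, as a careful person would: the job done as asked, in the order asked, and still so for the second after the job is handed in, with the robot touching nothing.
It also fails if it takes over 70 s, if anything falls off the work surface, if the arm or the gripper's body presses on something with over 40 N, if the wrist force passes 120 N, or if a joint passes its speed limit or range.

## Working session

There is one attempt and no reset: what is moved stays moved. The work goes in short steps, each a Python script; the robot and the scene stay as the last script left them, time stands still between calls to the robot, and variables do not carry over. Pictures are saved under pics/ and viewed, about 8 in all and at most 12, crops included, and the job is handed in when it is done.

```bash
mkdir -p pics; ls
cat > h.py <<'E'
import numpy as np, cv2
from rig import *
from scipy.spatial.transform import Rotation as R
def pts(pic, mask):
    v,u=np.nonzero(mask&(pic["range_z"]>0)); z=pic["range_z"][v,u]; K=pic["camera_matrix"]
    c=np.c_[(u-K[0,2])*z/K[0,0],(v-K[1,2])*z/K[1,1],z]
    Rm=cv2.Rodrigues(np.array(pic["rvec"],float))[0]
    return (c-np.ravel(pic["tvec"]))@Rm
def q(yaw): # tool down, tool y axis (jaw) at angle yaw+90deg: tool x along yaw
    r=R.from_euler('z',yaw)*R.from_euler('x',np.pi); a=r.as_quat(); return [a[3],a[0],a[1],a[2]]
def rect(P):
    (c,s,a)=cv2.minAreaRect(P[:,:2].astype(np.float32)*1000); return np.round(c,1),np.round(s,1),round(a,1)
def save(pic,n,s=1.5): cv2.imwrite('pics/'+n,cv2.resize(pic["color"][:,:,::-1],None,fx=s,fy=s))
E
python3 - <<'E'
from h import *
print(read_time(),read_ee_pos(),read_tool_rot(),read_width())
for n in("top","scene"):
    p=read_camera(n); save(p,n+'0.png')
    for k in ["terminal","wing_mid","link","link_grip","washer","tray_in","spacer","jar","meter","screwdriver","heatsink","board","plug"]:
        try:
            for r in regions_of(k,p)[:3]:
                P=pts(p,r["pixels"])
                print(n,k,round(r["p"],2),np.round(r["uv"]),len(P),*(rect(P)+(np.round(np.percentile(P[:,2],[2,50,98]),3),) if len(P)>5 else ()))
        except Exception as e: print(k,repr(e)[:80])
E
```

```text
pics
0.0 [0.16548279 0.62762974 0.2298664 ] [-1.03509293e-04  1.28507975e-01  9.91707624e-01 -1.29523341e-03] 0.08524213549849496
top terminal 0.79 [287. 186.] 1920 [583.4 -94.6] [111.5 228.1] 75.9 [0.003 0.03  0.089]
top wing_mid 0.55 [293. 166.] 94 [ 640.8 -107. ] [16.3 58. ] 73.7 [0.056 0.089 0.093]
top link 0.78 [191. 151.] 337 [709.1 232. ] [128.3  38.7] 9.6 [-0.003  0.005  0.046]
top link 0.77 [304. 254.] 288 [ 351.5 -154.3] [ 30.4 134.1] 66.1 [0.001 0.007 0.047]
top link 0.67 [285. 186.] 197 [578.7 -92.5] [30.5 99.8] 75.6 [0.03  0.037 0.081]
top link_grip 0.63 [306. 252.] 287 [ 352.8 -156.8] [ 33.7 127. ] 64.8 [-0.     0.006  0.047]
top link_grip 0.61 [285. 180.] 215 [595.9 -96.1] [ 31.5 136. ] 74.5 [0.031 0.037 0.078]
top link_grip 0.56 [187. 149.] 231 [706.9 232.8] [130.7  29.5] 11.2 [0.001 0.006 0.046]
top washer 0.65 [292. 166.] 77 [ 641. -105.] [15.8 53.7] 72.9 [0.039 0.089 0.093]
top tray_in 0.77 [199. 217.] 3349 [483.6 199. ] [219.9 170.4] 3.3 [0.    0.006 0.027]
top jar 0.53 [135. 164.] 248 [661.8 403. ] [47.3 47.3] 28.1 [0.004 0.058 0.064]
top meter 0.66 [134. 161.] 2
[... 1477 characters left out ...]
 tray_in 0.62 [317. 210.] 3377 [487.7 199.5] [223.4 171.3] 2.8 [0.001 0.004 0.025]
scene spacer 0.51 [329. 232.] 33 [575.5 267. ] [15.6 14.4] 32.9 [0.017 0.025 0.029]
scene jar 0.63 [249. 267.] 139 [750.6  87.5] [29.4 51.8] 20.9 [-0.003  0.01   0.016]
scene meter 0.8 [133. 156.] 1078 [ 502.3 -440.7] [196.2 107. ] 23.0 [0.002 0.035 0.042]
scene screwdriver 0.63 [174. 137.] 161 [ 388.2 -358.6] [ 26.8 164.1] 85.5 [0.005 0.02  0.026]
scene heatsink 0.63 [125. 208.] 492 [ 714.  -317.4] [82.7 81.5] 82.3 [-0.002  0.024  0.031]
scene board 0.71 [411. 227.] 736 [447.3 470.9] [ 87.  102.2] 38.8 [-0.     0.003  0.017]
scene plug 0.41 [249. 262.] 120 [752.4  86.2] [27.  49.6] 29.5 [-0.002  0.011  0.017]
```

View pics/top0.png

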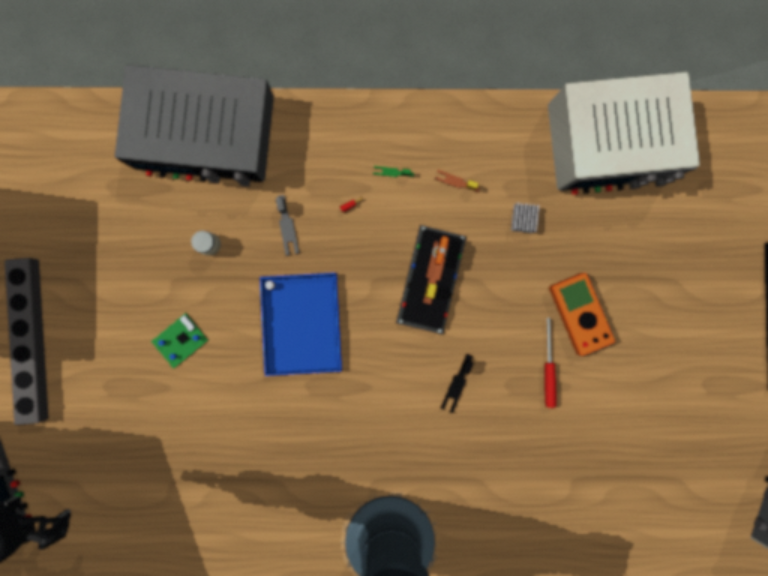

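View pics/scene0.png

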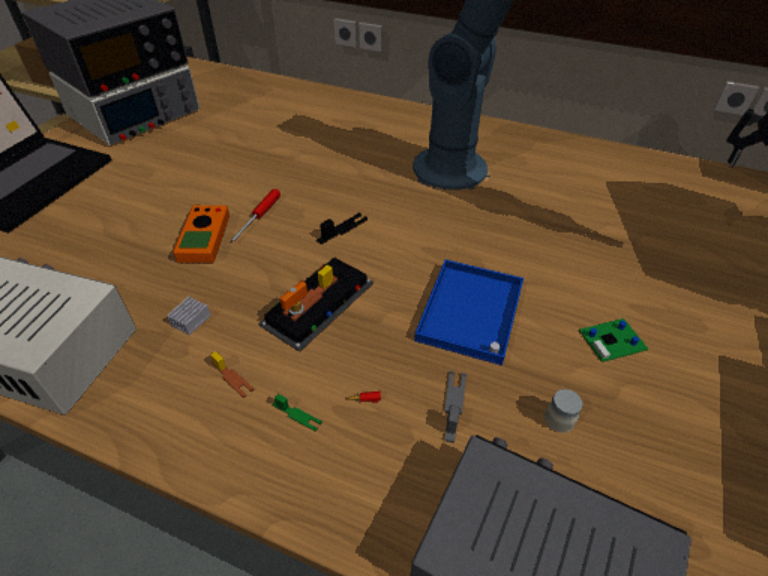

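The top view shows the terminal at about px (432,280), the wing at (438,250) and the yellow handle at (430,292). The smaller copper link at (460,181) and the black, green and grey ones are decoys. The tray is at (301,324), with the spacer in its upper-left corner. Next: wrist camera, and which yaws are reachable at the wing.

```bash
cat >> h.py <<'E'
def wpts(pic, mask):
    v,u=np.nonzero(mask&(pic["range_z"]>0)); z=pic["range_z"][v,u]; K=pic["camera_matrix"]
    x=(u-K[0,2])/K[0,0]; y=(v-K[1,2])/K[1,1]; th=np.hypot(x,y)+1e-9; t=np.tan(th)/th
    c=np.c_[x*t*z,y*t*z,z]; Rm=cv2.Rodrigues(np.array(pic["rvec"],float))[0]
    return (c-np.ravel(pic["tvec"]))@Rm
E
python3 - <<'E'
from h import *
for d in range(-180,180,15):
    s=solve_ik([.641,-.108,.058],q(np.radians(d))); print(d, None if s is None else np.round(s,2))
# view pose
for d in (165,-15):
    s=solve_ik([.6,-.10,.26],q(np.radians(d))); print(d,s)
E
```

```text
-180 [-0.4   0.67  0.67  1.74 -0.51  0.91  2.06]
-165 [-0.35  0.65  0.6   1.74 -0.45  0.9   2.28]
-150 [-0.31  0.64  0.55  1.73 -0.41  0.89  2.51]
-135 [-0.29  0.63  0.52  1.73 -0.39  0.88  2.75]
-120 [ 0.84  0.86 -1.04  1.68  0.82  1.1   2.17]
-105 [ 0.94  1.02 -1.25  1.67  1.02  1.25  2.32]
-90 [-0.74  1.16  1.36  1.75 -1.19  1.31 -2.22]
-75 [-0.74  1.16  1.36  1.75 -1.19  1.31 -1.96]
-60 [-0.74  1.16  1.36  1.75 -1.19  1.31 -1.7 ]
-45 [-0.74  1.16  1.36  1.75 -1.19  1.31 -1.44]
-30 [-0.67  0.95  1.14  1.75 -0.96  1.12 -1.3 ]
-15 [-0.67  0.95  1.14  1.75 -0.96  1.12 -1.04]
0 [-0.54  0.77  0.9   1.75 -0.72  0.98 -0.93]
15 [-0.53  0.76  0.88  1.75 -0.7   0.97 -0.69]
30 [-0.52  0.76  0.86  1.74 -0.68  0.97 -0.43]
45 [-0.51  0.75  0.85  1.74 -0.67  0.96 -0.18]
60 [-0.51  0.75  0.84  1.74 -0.67  0.96  0.08]
75 [-0.51  0.74  0.84  1.74 -0.66  0.96  0.34]
90 [-0.5   0.74  0.83  1.74 -0.65  0.96  0.59]
105 [-0.52  0.76  0.86  1.74 -0.69  0.97  0.88]
120 [-0.54  0.77  0.89  1.75 -0.71  0.98  1.16]
135 [-0.56  0.79  0.92  1.75 -0.74  0.99  1.44]
150 [-0.53  0.76  0.88  1.75 -0.7   0.97  1.67]
165 [-0.46  0.71  0.77  1.74 -0.6   0.94  1.86]
165 [-0.65921556  0.40668552  0.96974943  1.70516049 -0.35495001  1.21886267
  1.70635628]
-15 [-0.76810691  0.4975139   1.15777062  1.70871296 -0.47782364  1.25502353
 -1.33305108]
```

Run:
```python
from h import *
move_to([.60,-.10,.24],q(np.radians(-15)))
p=read_camera("wrist"); save(p,'w1.png'); print(read_time(),read_force(),read_wrist_torque(), read_joints())
for k in ["wing_mid","link_grip","link","terminal","washer"]:
    for r in regions_of(k,p)[:3]:
        P=wpts(p,r["pixels"])
        if len(P)<20: continue
        print(k,round(r["p"],2),np.round(r["uv"]),len(P),rect(P),np.round(np.percentile(P[:,2],[2,50,98]),3))
        for lo,hi in((.083,.097),(.068,.082),(.024,.033)):
            T=P[(P[:,2]>lo)&(P[:,2]<hi)]
            if len(T)>30: print('  ',lo,len(T),rect(T),np.median(T[:,2]))
np.savez('w1.npz',**{k:p[k] for k in p if k!='shot'})
```

```text
4.425 [-0.4444011   0.07807736  0.50154474] [0.02994097 0.02161408 0.0405422 ] [-0.76451823  0.52677177  1.1557855   1.73044207 -0.51086692  1.22700935
 -1.30848051]
wing_mid 0.91 [252. 125.] 900 (array([ 643.6, -109. ]), array([21.5, 58.6]), 75.6) [0.038 0.088 0.09 ]
   0.083 815 (array([ 643. , -109.8]), array([14.1, 57.9]), 74.9) 0.08814237675506918
wing_mid 0.73 [436. 251.] 806 (array([ 393.1, -365.9]), array([182.5,  39.9]), 0.8) [-0.001  0.019  0.025]
   0.024 117 (array([ 350.1, -360. ]), array([89.7, 10.9]), 1.9) 0.02449207433786119
link_grip 0.77 [ 28. 137.] 1412 (array([710. , 248.2]), array([152.8,  64.1]), 19.5) [-0.001  0.004  0.044]
   0.024 75 (array([748.3, 233.7]), array([10.7, 31.1]), 84.0) 0.02848985996923841
link_grip 0.76 [324. 292.] 803 (array([ 346. , -153.1]), array([ 33.6, 146.4]), 67.1) [-0.001  0.004  0.043]
link_grip 0.7 [250. 163.] 1273 (array([ 604.1, -100.3]), array([ 29.9, 124.7]), 76.3) [0.033 0.035 0.075]
   0.068 334 (array([558.1, -88.8]), array([15.2, 29.7]), 77.9) 0.07400639960416601
   0.024 52 (array([ 610.5, -101.9]), array([ 29.7, 111.4]), 75
[... 455 characters left out ...]
ay([15.7, 29.7]), 75.4) 0.07399071375363378
   0.024 49 (array([596.6, -98.3]), array([ 29.7, 140.1]), 75.9) 0.032720522776476434
terminal 0.78 [253. 150.] 12188 (array([585.4, -95.7]), array([110.7, 229.3]), 75.9) [0.004 0.029 0.089]
   0.083 825 (array([ 642.8, -109.7]), array([14.1, 58.3]), 74.9) 0.08813291512557661
   0.024 9021 (array([585.2, -95.7]), array([ 98.8, 210. ]), 76.3) 0.029152012875588926
terminal 0.27 [ 20. 291.] 868 (array([441.1, 475.4]), array([ 84.2, 120. ]), 39.7) [-0.002  0.003  0.017]
washer 0.61 [251. 125.] 994 (array([ 643.2, -109.8]), array([27.8, 58.9]), 74.6) [0.038 0.088 0.09 ]
   0.083 824 (array([ 642.8, -109.7]), array([14.1, 58.3]), 74.9) 0.0881346418805058
```

View pics/w1.png

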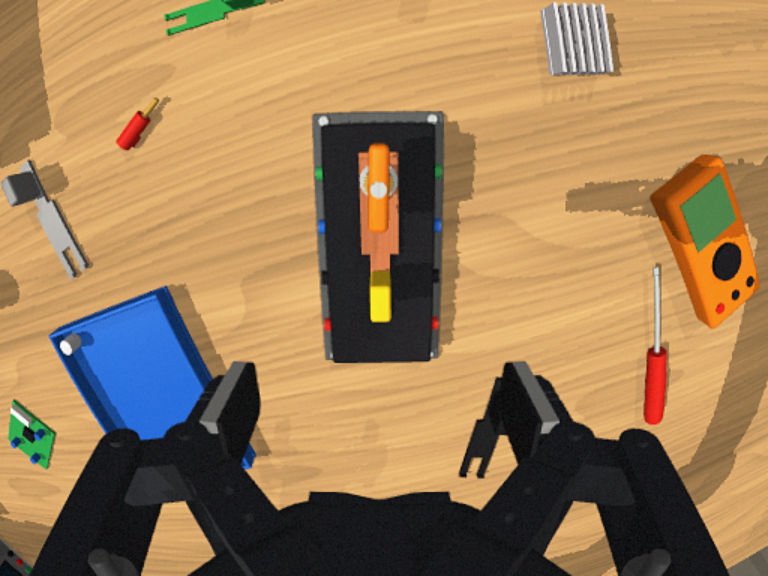

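The wrist view shows the wing (px 378,188), washer, copper link and yellow handle (380,300), with nothing obstructing them. The measurements agree: terminal yaw −13.9°, stud at (643,−110) mm, wing yaw −15.1°, wing top 88 mm. Grasp the wing next.

Run:
```python
from h import *
Q=q(np.radians(-15.1)); X=[.643,-.1098]
move_to(X+[.14],Q); print(read_ee_pos(),read_time())
move_linear(X+[.054],v=.1); hold(.2)
print(read_ee_pos(),read_time(),read_force(),read_wrist_torque(),read_joints())
t0=np.array(read_wrist_torque()); clamp(); hold(.2)
print(read_width(),read_time(),read_force(),np.array(read_wrist_torque())-t0,read_joints(),read_ee_pos())
for i in range(3): print(np.round(np.array(read_wrist_torque())-t0,3)); hold(.03)
s=solve_ik(X+[.054],Q);print(s)
```

```text
[ 0.642538   -0.11057987  0.1400643 ] 5.1917
[ 0.64363492 -0.10997432  0.05483917] 6.4 [-0.34231932  0.22705504 -0.02155515] [-0.03714084 -0.01695549  0.03418403] [-0.54707925  0.79375804  0.91290064  1.74065816 -0.74138872  0.98928519
 -1.1795566 ]
0.017037720115139876 7.2667 [-0.60700746  1.95891297  4.09374009] [ 0.50365726  0.25019578 -0.07214583] [-0.54712835  0.79416537  0.91213039  1.7410024  -0.74167613  0.99000854
 -1.17955782] [ 0.64317781 -0.10936709  0.05430716]
[ 0.504  0.25  -0.072]
[ 0.498  0.238 -0.048]
[ 0.479  0.298 -0.033]
[-0.54691976  0.79457875  0.91213389  1.74133775 -0.74138035  0.98925667
 -1.17957021]
```

```bash
cat >> h.py <<'E'
def tz(n=4):
    v=[]
    for _ in range(n): v.append(read_wrist_torque()[2]); hold(.02)
    return float(np.mean(v))
def feel(j,sgn,span,step,lim,b):
    """turn joint 7 stepwise until |torque-b|>lim or span; returns commanded joints"""
    j=np.array(j,float); a=0
    while a<span:
        j[6]+=sgn*step; a+=step; move_j(j); t=tz()-b; print(f'{sgn*a:.3f} {t:.3f}',end=' | ')
        if abs(t)>lim: break
    print(read_time(),read_force(),read_joints()[6]); return j
E
python3 - <<'E'
from h import *
j=read_joints(); print(tz()) 
j=feel(j,1,.12,.02,.5,.034); np.save('j.npy',j)
E
```

```text
-0.0087847635176409
0.020 -0.135 | 0.040 -0.202 | 0.060 -0.174 | 0.080 -0.275 | 0.100 -0.326 | 0.120 -0.377 | 9.3333 [-1.9524384   2.02473774  3.79224754] -1.0600631505450655
```

Run:
```python
from h import *
j=np.load('j.npy')
j=feel(j,1,.16,.02,.5,.034); np.save('j.npy',j)
print(read_wrist_torque(),read_width())
```

```text
0.020 -0.466 | 0.040 -0.538 | 9.9667 [-0.52777712  2.48175299  3.41890484] -1.020044089556491
[ 0.44486098  0.22389782 -0.46525738] 0.01693679109748321
```

Run:
```python
from h import *
j=np.load('j.npy')
j=feel(j,1,.02,.02,.64,.034); print(tz(8)-.034)
j=feel(j,-1,.40,.04,.5,.034); np.save('j.npy',j)
p=read_camera("wrist"); save(p,'w2.png')
```

```text
0.020 -0.610 | 10.2833 [-0.65495267  2.45685717  3.58216841] -1.000067811306099
-0.5962204758166816
-0.040 -0.462 | -0.080 -0.283 | -0.120 -0.142 | -0.160 -0.001 | -0.200 0.150 | -0.240 0.148 | -0.280 0.128 | -0.320 0.141 | -0.360 0.122 | -0.400 0.161 | -0.440 0.159 | 13.9 [-2.28156878  1.63789079  5.99998151] -1.4386753621818376
```

View pics/w2.png

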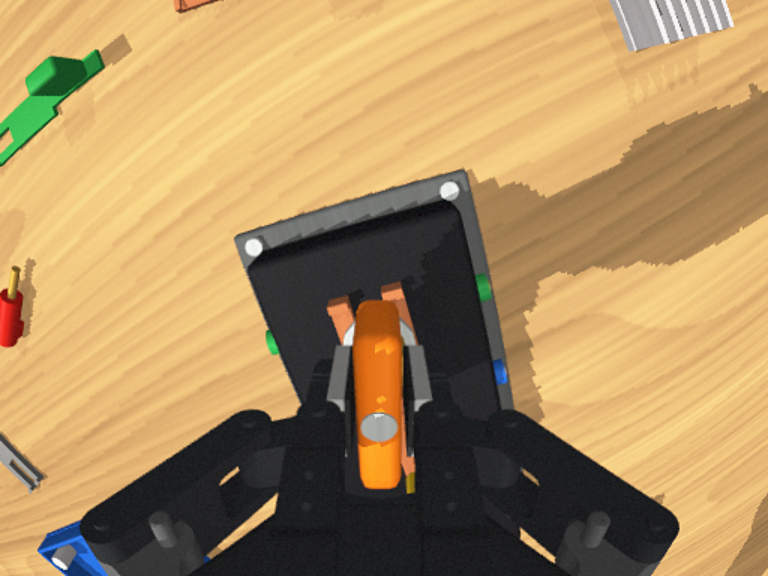

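The stop is firm counter-clockwise (about 0.6 N m, stud twist about −0.06). Clockwise the torque stays flat at friction, about 0.15 N m, so clockwise loosens. The picture shows the jaws squarely on the wing (px 378,390). Joint 7 doesn't have enough range left, so I'll regrasp turned by 180° and unscrew another 2.05 rad or so, rising with the thread.

Run:
```python
from h import *
w=read_tool_rot(); r=R.from_quat([w[1],w[2],w[3],w[0]]); x=r.as_matrix()[:,0]; yaw=np.arctan2(x[1],x[0]); print(np.degrees(yaw),r.as_matrix()[:,2])
release(); p0=read_ee_pos()
X=[.643,-.1098]
move_linear([p0[0],p0[1],.125],v=.2)
Q=q(yaw+np.pi)
move_to(X+[.125],Q); print(read_joints(),read_time())
move_linear(X+[.0555],Q,v=.12); hold(.1); b=tz(); z=.0555
clamp(); print(read_width(),b,tz(),read_time(),read_ee_pos())
for i in range(5):
    j=np.array(read_joints()); j[6]-=.41; move_j(j); t=tz(2)-b
    z+=.00102; move_linear(X+[z],v=.03); print(np.round(t,3),np.round(read_force(),1),read_joints()[6],read_time())
p=read_camera("wrist"); save(p,'w3.png')
```

```text
-29.9297104929112 [ 1.91984608e-04  1.02835888e-03 -9.99999453e-01]
[ 0.83446907  0.74904466 -1.03507276  1.63937767  0.69057857  1.16399959
  0.67698257] 16.9917
0.01909265138139022 0.016161762267984936 -0.20776491216548226 18.575 [ 0.64331545 -0.10944068  0.05591536]
0.102 [-2.2  2.6  4.1] 0.22444603706598182 19.3333
0.105 [-0.8  3.   5.2] -0.18308354286429804 20.0917
0.094 [-1.6  5.4  3.4] -0.590847180412845 20.85
0.127 [-0.8  4.8  3.7] -0.9988158307374498 21.6083
0.134 [0.3 4.4 2.9] -1.407095521716491 22.3667
```

View pics/w3.png

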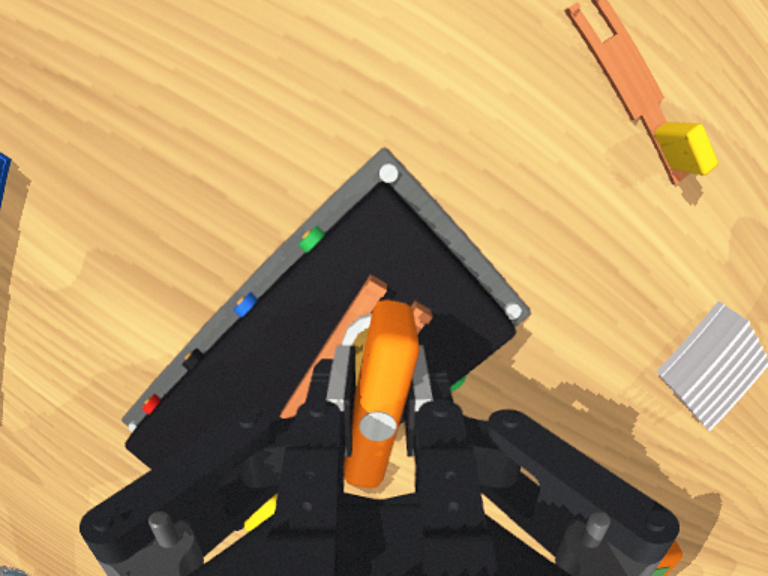

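Run:
```python
from h import *
j=np.array(read_joints()); 
release(); p0=read_ee_pos(); move_linear([p0[0],p0[1],.14],v=.2)
s=solve_ik([.575,-.093,.22],q(np.radians(-13.9))); print(s)
move_to([.575,-.093,.24],q(np.radians(-13.9)))
p=read_camera("wrist"); save(p,'w4.png'); print(read_time(),read_ee_pos(),read_joints())
for k in ["wing_mid","link_grip","terminal","washer"]:
    for r in regions_of(k,p)[:3]:
        P=wpts(p,r["pixels"])
        if len(P)<20: continue
        for lo,hi in((.083,.105),(.066,.082),(.024,.033),(.0333,.04)):
            T=P[(P[:,2]>lo)&(P[:,2]<hi)]
            if len(T)>30 and abs(P[:,0].mean()-.6)<.08: print(k,r["p"],lo,len(T),rect(T),np.median(T[:,2]))
```

```text
[ 0.91018685  0.46013873 -1.03085106  1.73821087  0.42330341  1.18704328
 -2.05154933]
24.375 [ 0.57409842 -0.09391832  0.23783131] [ 0.92244029  0.44315913 -1.04308525  1.71882147  0.40481411  1.21963459
 -2.03575191]
wing_mid 0.96 0.083 831 (array([ 643.6, -109.5]), array([58.4, 14.4]), 23.2) 0.09445151092967244
link_grip 0.75 0.066 390 (array([ 554.1, -109.2]), array([29.5, 15.9]), 1.9) 0.0738754252753801
link_grip 0.75 0.024 66 (array([ 590.7, -107.6]), array([136.9,  29.3]), 1.0) 0.03261389141464678
link_grip 0.75 0.0333 871 (array([ 614.3, -108.2]), array([96.3, 30.1]), 1.0) 0.0343384419070994
terminal 0.76 0.083 883 (array([ 643. , -109.8]), array([60.2, 14.6]), 22.8) 0.09439163142872566
terminal 0.76 0.024 9556 (array([585.2, -96.2]), array([ 96.1, 211.1]), 77.3) 0.029200070082265085
terminal 0.76 0.0333 97 (array([ 614.7, -108.3]), array([97.1, 30.5]), 1.1) 0.034422518080402024
washer 0.68 0.083 870 (array([ 642.8, -109.8]), array([59.9, 14.5]), 22.8) 0.09441607701845958
```

View pics/w4.png

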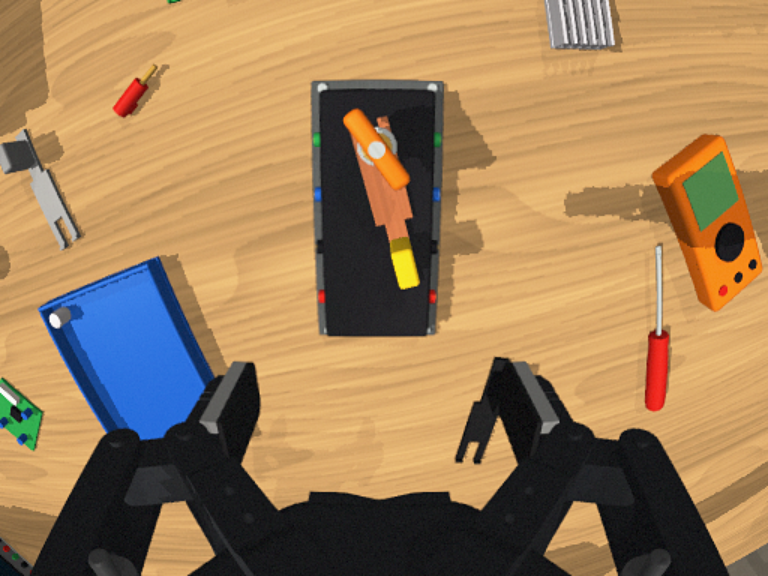

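The wing reads 2.55 rad loose from both its yaw and its 6.3 mm climb, so the tips clear by about 3.7 mm. The washer dragged the link round: its yaw is now about +1°, and the handle is at (554,−109) mm (px 403,265). The slot therefore sits about 2 mm off-centre on the stud. I'll grip it in that pose, lift 1.5 mm, centre it sideways and draw it along its own axis.

Run:
```python
from h import *
a=np.radians(1.2); Q=q(a); H=[.5543,-.1092]
move_to(H+[.14],Q); move_linear(H+[.042],Q,v=.12); hold(.1); f0=np.array(read_force()); t0=np.array(read_wrist_torque())
print(read_joints(),read_ee_pos(),solve_ik([.4385,.188,.05],q(np.radians(3))))
clamp(); hold(.15); print(read_width(),np.array(read_force())-f0,np.array(read_wrist_torque())-t0,read_time(),read_ee_pos())
p=read_camera("wrist"); save(p,'w5.png')
for k in ["wing_mid","link"]:
    for r in regions_of(k,p)[:3]:
        P=wpts(p,r["pixels"])
        for lo,hi in((.083,.105),(.0333,.042)):
            T=P[(P[:,2]>lo)&(P[:,2]<hi)]
            if len(T)>30 and abs(P[:,0].mean()-.6)<.08: print(k,r["p"],lo,len(T),rect(T),np.median(T[:,2]))
```

```text
[ 0.85297855  0.66906519 -0.91199675  1.89721903  0.66976761  0.91148272
 -1.93926279] [ 0.55532183 -0.10920564  0.04306914] [ 0.39391196  0.55070524 -1.02223274  2.09859791  0.64075623  0.84341376
 -2.53348726]
0.015232862984257469 [-0.71151484  1.04232959  2.14198765] [-0.03068769  0.05149587 -0.06393806] 26.925 [ 0.55449827 -0.10920029  0.04218509]
wing_mid 0.62 0.0333 4662 (array([ 614.8, -108.3]), array([98.3, 30.1]), 1.4) 0.03434574897751062
link 0.94 0.0333 4780 (array([ 614.8, -108.3]), array([98.3, 30.1]), 1.4) 0.034343129671719985
```

View pics/w5.png

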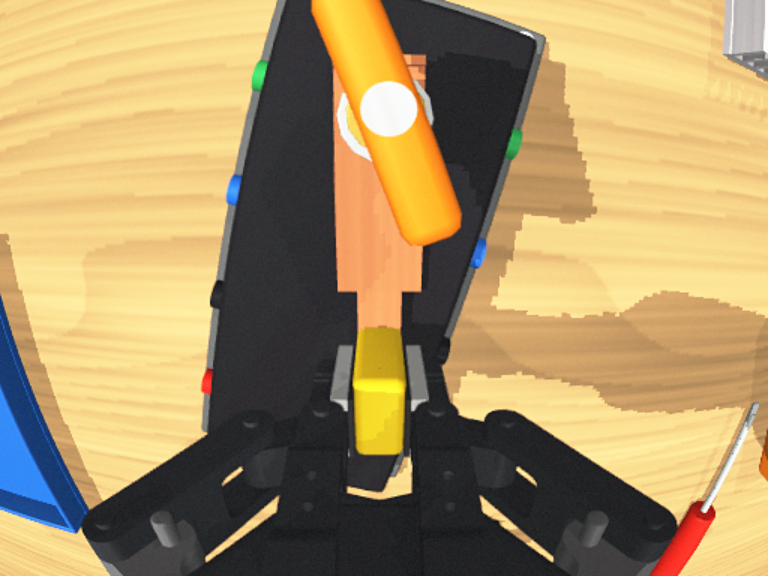

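Run:
```python
from h import *
a=np.radians(1.4); u=np.array([np.cos(a),np.sin(a),0])
f=lambda: print(np.round(read_force(),2),np.round(read_wrist_torque(),3),np.round(read_ee_pos(),4),round(read_time(),2))
p=np.array([.5543,-.1092,.0420]); f()
p[2]+=.0017; move_linear(p,v=.02); f()
p[1]-=.0020; move_linear(p,v=.02); f()
for i in range(4):
    p=p-.021*u; move_linear(p,v=.05); f()
p[2]+=.08; move_linear(p,v=.15); f()
c=read_camera("wrist"); save(c,'w6.png'); print(read_width())
```

```text
[-0.75  0.    1.07] [-0.038  0.065  0.004] [ 0.5545 -0.1092  0.0422] 27.07
[-1.21  0.75 -1.8 ] [ 0.056 -0.    -0.013] [ 0.5535 -0.1093  0.043 ] 27.32
[ 0.01  0.77 -2.09] [-0.001  0.033 -0.021] [ 0.554  -0.1116  0.0434] 27.57
[ 0.12  0.17 -1.64] [-0.01   0.06   0.039] [ 0.5332 -0.1119  0.0438] 28.14
[-0.28  0.02 -1.1 ] [0.048 0.034 0.017] [ 0.5122 -0.1124  0.0437] 28.71
[ 0.77  0.66 -2.8 ] [-0.053  0.014  0.025] [ 0.4912 -0.1129  0.0437] 29.27
[-0.36 -0.57 -1.98] [-0.074 -0.027  0.035] [ 0.4702 -0.1134  0.0437] 29.84
[ 0.18  0.62 -2.99] [-0.011  0.063  0.023] [ 0.4698 -0.1134  0.1232] 30.52
0.01507771443116058
```

View pics/w6.png

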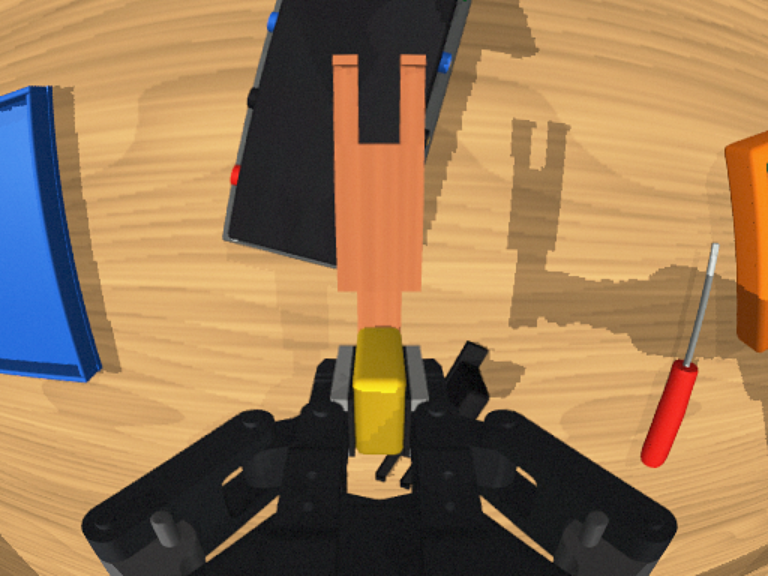

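The link came out with side forces under 1 N and hangs level in the jaws, fork at px (378,100). Now to the tray.

Run:
```python
from h import *
Q=q(np.radians(3)); p=np.array([.4385,.188,.125])
move_to(p,Q); print(read_joints(),read_time())
p[2]=.022; move_linear(p,v=.12); hold(.15)
fz=lambda: np.mean([(read_force()[2],hold(.02))[0] for _ in range(5)])
b=fz(); print('b',b,read_ee_pos())
while p[2]>.0135:
    p[2]-=.0008; move_linear(p,v=.02); f=fz(); print(round(p[2],4),round(f-b,2),end=' | ')
    if f-b>3: break
print(read_ee_pos(),read_wrist_torque())
release(); hold(.2); e=read_ee_pos(); move_linear([e[0],e[1],.12],v=.15)
move_to([.30,.30,.30],Q) if solve_ik([.30,.30,.30],Q) is not None else None
for n in("wrist","top"):
    c=read_camera(n); save(c,n+'7.png')
    for k in ("link","wing_mid","spacer","tray_in"):
        for r in regions_of(k,c)[:4]:
            P=(wpts if n=="wrist" else pts)(c,r["pixels"])
            if len(P)>10: print(n,k,round(r["p"],2),rect(P),np.round(np.percentile(P[:,2],[2,50,98]),3))
print(read_time(),read_ee_pos())
```

```text
[ 0.5207519   0.43369865 -1.15450774  2.05671121  0.48900235  0.960957
 -2.41372592] 31.7333
b -2.0057934677764337 [0.43910465 0.18816926 0.02264721]
0.0212 -0.24 | 0.0204 -0.84 | 0.0196 0.03 | 0.0188 0.03 | 0.018 -0.34 | 0.0172 -0.28 | 0.0164 7.05 | [0.43851552 0.18800668 0.01713201] [-0.33996315  0.49672114  0.00191197]
wrist link 0.74 (array([454.6, 191.2]), array([161.3, 182.9]), 3.2) [0.002 0.005 0.025]
wrist link 0.65 (array([468.1, 187.1]), array([114.4,  34.9]), 8.2) [0.005 0.01  0.05 ]
wrist tray_in 0.96 (array([453.9, 196.6]), array([160.2, 171.2]), 3.9) [0.003 0.005 0.025]
top link 0.81 (array([479. , 192.2]), array([127.5,  27.4]), 0.5) [0.005 0.011 0.052]
top link 0.72 (array([ 805. , -156.7]), array([94.5, 24. ]), 70.9) [-0.001  0.005  0.038]
top link 0.69 (array([707.6, 235.2]), array([134.3,  30.1]), 13.0) [-0.001  0.006  0.047]
top link 0.63 (array([ 351.2, -153. ]), array([ 30. , 132.4]), 68.4) [0.001 0.007 0.048]
top tray_in 0.79 (array([481.7, 201.5]), array([223.3, 175.6]), 3.1) [0.    0.006 0.027]
38.525 [0.3001447  0.29982723 0.2997467 ]
```

View pics/top7.png

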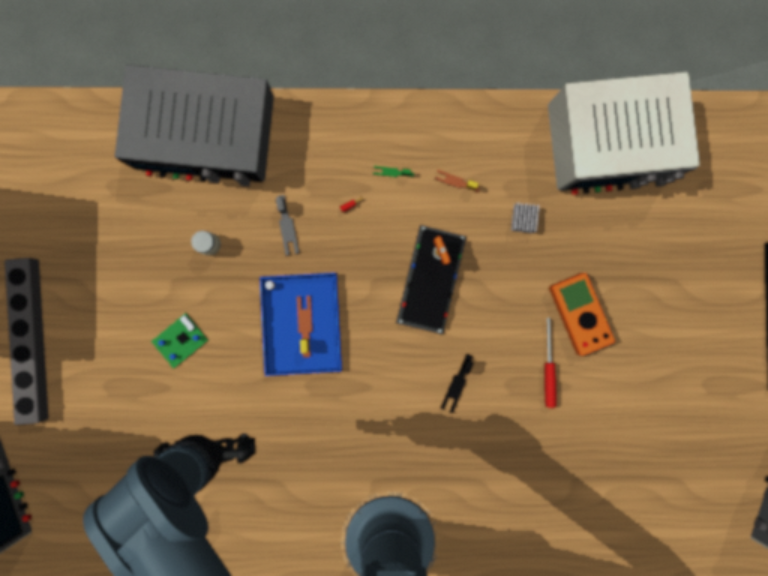

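The link lies flat in the tray (px 304,325). The clamp is open, the spacer (269,285) and everything else are where they were, and the arm is clear. Signing off.

```bash
python3 -c "
from rig import *
hold(.2); print(sign_off(), read_time())"
```

```text
the job is handed in; nothing more can be done
the job is handed in; nothing more can be done
```

The link is out of the clamp and lying flat in the blue tray, the clamp is open, and I handed the job in at about 39 s of the 70 s allowed. No verdict was reported.

- **Feeling the thread:** Counter-clockwise the wing came up firm at about 0.6 N m, which is a stud twist of about −0.06. Clockwise the torque stayed flat at friction, about 0.15 N m, so clockwise loosens.
- **Unscrewing:** I regrasped the wing turned half round and unscrewed it to about 2.55 rad. The wing's yaw and its 6.3 mm climb both gave that figure.
- **Drawing the link out:** I gripped the yellow handle, lifted 1.7 mm, centred the slot on the stud and drew the link 84 mm along its own axis. Side forces stayed at about 1 N or less.
- **Setting it down:** I lowered it onto the tray floor until it touched (about 7 N), then let go.

**Last checks:** The final top picture shows the link inside the tray, near its centre. The spacer and the other things look unmoved, and the arm is clear.

**What did not go to plan:**
- The link swung about 15° with the washer while I unscrewed, so its slot may have rested against the stud until I centred it.
- The wing also sat about 8° askew in the jaws during that turn.
- In the last check the network did not report the wing or the spacer. I judged both by eye from the picture.

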